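# Turn the broken jug to face the documentation camera

## Task

The old jug on the turntable is to be photographed for its condition record. Push the turntable's rim round slowly with the fingertips until the gap broken out of the jug's mouth looks squarely into the camera lens, then leave the turntable standing still and take the hand away. Do not touch the jug or the camera, and leave everything else on the bench where it is.

Things in the scene. Friction and masses are not known exactly. Their poses are not given: they have to be found in the camera images.
- wheel: head of the turntable: level aluminium disc, 280 mm across, 16 mm thick, grooves in its top, black grip band round its edge. Origin on the vertical turning axis at its underside, 69 mm above the bench. Turns either way without end stops; light drag (0.06 N m), stays where left. A fingertip pressed at 5 to 15 N on its top near the edge and moved along the circle takes it round. Keep under 2 rad/s
- wheel_top (a point): centre of the turntable's upper face, on the turning axis, 85 mm above the bench (at the foot of the jug)
- turntable: cast foot of the turntable, dark steel, 176 mm across, fixed to the bench; origin on the turning axis at bench level
- jug: earthenware jug, 110 mm across, 137 mm high, mouth 98 mm, 0.65 kg, loose near the turntable's centre, turned with it by friction. Origin: centre of its foot. x axis: level, out through the middle of the gap. Strap handle 80 deg counter-clockwise (from above) from the gap, out to 84 mm from the jug's axis, 55 to 138 mm above its foot; pouring lip opposite the handle. Never touch it
- gap (a point): middle of the gap: jagged V-shaped opening where a sherd is missing from the jug's mouth and wall, 70 mm wide at the mouth, running down to 60 mm above the foot. This point is 45 mm from the jug's axis, 115 mm above its foot
- camera: black camera on a small three-legged tripod, fixed on the bench beside the turntable, up to 244 mm high, tripod feet 72 mm out. Origin on the bench under the middle of the tripod, 295 to 320 mm from the turning axis. It looks level along its minus x axis; this line of sight passes over the turntable's axis. Do not touch it
- lens (a point): centre of the lens's front glass, 76 mm ahead of the camera's origin and 188 mm above the bench
- scale_bar: black and white photographic scale bar, 120 x 22 x 6 mm, lying on the bench by the turntable on the camera side; origin at the centre of its underside; leave it
- sherd: curved loose sherd, about 50 x 45 x 12 mm, lying on the bench beside the turntable, clear of its edge; leave it
- adhesive_jar: small amber jar with black cap, 48 mm across, 57 mm high, on the bench beside the turntable, lower than its rim; origin at the centre of its underside; leave it
- brush_pot: white pot, 76 mm across and 95 mm high, full of brushes up to about 250 mm high, on the right of the bench; origin at the centre of its underside; leave it
- spray_bottle: white spray bottle, 68 mm across, 187 mm high, right of the bench; origin at the centre of its underside; leave it
- sherd_tray: white tray of sherds with a spatula laid across, 150 x 200 x 40 mm, on the right of the bench; origin at the centre of its underside; leave it
Not all that is in view belongs to the job. Several things look just like the camera: the one meant starts nearest to the robot's base.

How it is judged:
On the way:
1. the turntable is turned by a finger on it (contact force between the fingers and wheel above 0.3 N and angular speed of wheel above 0.03 rad/s), for 0.1 s.
At the end, for the whole second after the job is handed in: The gap in the jug's mouth faces the lens: the horizontal line out of its middle is within 0.2 rad (11 degrees) of the camera's line of sight, on the camera's side; the turntable stands still; the jug stands upright on it, within 20 mm of its centre (angle between the x axis of jug and the x axis of camera, either way round below 0.2 rad and horizontal distance between gap and lens below 0.23 m and angular speed of wheel below 0.05 rad/s and linear speed of jug below 0.01 m/s and horizontal distance between jug and wheel_top below 0.02 m and height (world z) of jug below 0.09 m and angle between jug's own z axis and vertical below 0.05 rad); the robot touches nothing.
It fails at once if the robot touches the jug (contact force between any of the fingers, the arm and jug above 0.5 N).
It fails at once if the robot touches the camera (contact force between any of the fingers, the arm and camera above 1 N).
It fails at once if the jug is lifted, tipped or shifted off the turntable's centre (height (world z) of jug above 0.093 m or angle between jug's own z axis and vertical above 0.12 rad or horizontal distance between jug and wheel_top above 0.03 m).
It fails at once if the turntable is spun fast (over 2 rad/s) (angular speed of wheel above 2 rad/s).
It fails at once if something else on the bench is moved (over 20 mm) (distance of any of scale_bar, sherd, adhesive_jar, brush_pot, spray_bottle, sherd_tray from where it was at the start of the episode above 0.02 m).
It also fails if it takes over 64 s, if anything falls off the work surface, if the arm or the gripper's body presses on something with over 40 N, if the wrist force passes 120 N, or if a joint passes its speed limit or range.

## Robot

A 6-joint arm with a two-finger parallel gripper is mounted at the origin on the work surface. World frame = base frame: x ahead of the robot, y to its left, z up, the work surface at z = 0. Lengths are in m, angles in rad, forces in N, time in s.
With the tool pointing down it reaches from about 0.35 to 0.975 m from the base axis. Payload 4.9 kg.
Tool frame: the origin (TCP) lies where the fingers leave the gripper's body, on its centre line; the fingertips stand 73 mm ahead of it and the grasp point (between the pads) lies 54 mm ahead of it; z points along the fingers, y is the direction in which the jaws open and shut (so a half turn about z gives the same grasp; the last joint's range is limited). The gripper opens to 85 mm and grips with 20 to 120 N. Pads are 22 mm wide; open, the fingers measure 114 mm over their backs; the gripper's body (76 mm by 85 mm) begins 54 mm behind the grasp point. The pads swing forward as they close: fully open they stand 13 mm farther back than shut.
Start: joints at [-1.372, 0.053, 1.613, -0, 1.476, -0.119], TCP at [0.195, -0.594, 0.304] pointing down, gripper open.
Joint ranges: [-3.01, 3.01], [-1.01, 2.22], [0.06, 2.58], [-1.02, 4.17], [0.09, 2.62], [-3.14, 3.14]. Speed limits (rad/s): [2.57, 2.57, 3.14, 3.14, 3.14, 3.14].

## Interface

Orientations are given as a rotation vector (axis times angle).
In Python, from station import monitor, vision, workorder gives the robot as it stands.
- The arm moves only by the tool arm_command, never from a script. Its argument "rows" is text: rows parted by semicolons, each of 6 numbers parted by spaces: the shift along the world's x, y, z in mm, then the turn, a rotation vector about the world's x, y, z in degrees. In form: tx ty tz wx wy wz; .... A call has 1 to 12 rows; each row is the pose to reach, as a shift and turn from the pose measured when the call began; what a row does not reach only later rows make up. A row lasts 1/8 s, in which the tool goes at most 62.5 mm and 10.7 degrees, less where a joint would pass 70% of its speed; a pose out of reach is approached as far as the arm can. A call with a gripper value outside its range is refused whole. "jaw" is the opening, from 0 (shut) to 1 (fully open), set as the call begins (left out, the last holds). The fingers move at their own pace and stop on an object; "squeeze" is the grip in N (left out, the last holds). Time passes only in rows, so rows that repeat a pose let the fingers close. It gives the time, the measured TCP pose, the force and the opening at its end, in the units of the state.
- monitor.get_obs(): the state, without advancing time (a new reading comes with each control period).
- vision.get_image(name): name is "scene" or "top"; returns a dict with "frame" (400x640x3 uint8, red, green, blue), "vfov" (degrees; the focal length in pixels is half the picture's height over the tangent of half this angle, whatever the lens; pixels are square), "cx", "cy" (the principal point, pixels), "distortion" ([k1, k2, p1, p2, k3] as OpenCV has them; the pictures are not rectified), "R" (3x3) and "t" (3): a world point X has camera coordinates R X + t. Camera axes: x right, y down, z forward; pixel columns grow to the right and rows downward; lengths in m; the calibration is good to about 2 mm. A picture is of the moment at which its call begins. There is no depth.
- workorder.finish_job(): hands the job in, once; it reports no verdict.
The state is a dict: "t": time; "q": joint angles; "dq": joint speeds; "effort": joint torques, N m; "tool_pos": TCP position; "tool_rot": TCP orientation; "contact_force": force on the tool from outside, world axes, zero at the start; "wrist_torque": the same for the moment, N m; "opening": finger opening in m.
Only numpy, scipy, OpenCV 4.12 (cv2) and the standard library are available. Lean on these libraries where they do the work, as an engineer would, in place of code of your own. Each camera call takes 0.05 s, during which the arm holds its last target. There are 200 camera calls.

## Working session

There is one attempt and no reset: what is moved stays moved. The work goes in short steps, Python scripts to look and compute and a tool call to move; the robot and the scene stay as the last step left them, time stands still between calls to the robot, and variables do not carry over. Pictures are saved under pics/ and viewed, about 8 in all and at most 12, crops included, and the job is handed in when it is done.

Besides the shell and the picture viewer there is one more tool, called after "Call:" as name(argument=value, ...) on one line, values as JSON. arm_command: Moves the arm, as the interface text tells. Its arguments: {"type":"object","properties":{"rows":{"type":"string"},"jaw":{"type":"number"},"squeeze":{"type":"number"}},"required":["rows"]}

```bash
mkdir -p pics; cat > h.py <<'E'
import numpy as np, cv2
from station import monitor, vision, workorder
def grab(n,f):
    d=vision.get_image(n); cv2.imwrite('pics/'+f,d['frame'][:,:,::-1]); return d
def K(d):
    f=d['frame'].shape[0]/2/np.tan(np.radians(d['vfov'])/2)
    return np.array([[f,0,d['cx']],[0,f,d['cy']],[0,0,1]])
def proj(d,P):
    return cv2.projectPoints(np.array(P,float).reshape(-1,1,3),cv2.Rodrigues(np.array(d['R']))[0],np.array(d['t'],float),K(d),np.array(d['distortion'],float))[0][:,0]
def back(d,px,z):
    u=cv2.undistortPoints(np.array(px,float).reshape(-1,1,2),K(d),np.array(d['distortion'],float))[:,0]
    R=np.array(d['R']);c=-R.T@np.array(d['t'])
    r=np.c_[u,np.ones(len(u))]@R
    return c+r*((z-c[2])/r[:,2])[:,None]
E
python3 - <<'E'
from h import *
a=grab('scene','s1.png');b=grab('top','t1.png')
for d in(a,b):print(d['vfov'],-np.array(d['R']).T@np.array(d['t']),d['R'][2])
print(monitor.get_obs())
E
```

```text
48.64214660780372 [0.15641717 0.60356468 1.47469488] [ 0.24347641 -0.41818504 -0.87512314]
46.471131928144224 [ 0.27298171 -0.02066079  1.53365433] [ 0.19355649  0.00554289 -0.98107347]
{'t': 0.1, 'q': array([-1.37198632e+00,  5.32731895e-02,  1.61416235e+00,  7.35320107e-06,
        1.47602619e+00, -1.19002272e-01]), 'dq': array([-7.71377352e-05, -2.94877960e-04, -4.44898157e-03, -2.07798928e-04,
        8.60918645e-04, -4.50635367e-04]), 'effort': array([-1.64463445e-04, -3.94904101e+01, -3.71364176e+01, -1.19875322e-04,
        3.90129135e-03, -1.95652476e-06]), 'tool_pos': array([ 0.19521908, -0.59326818,  0.30279341]), 'tool_rot': array([-3.10016744e+00, -4.96823377e-01,  1.05572944e-04]), 'contact_force': array([0.54182933, 0.41521653, 0.40763508]), 'wrist_torque': array([ 0.00430895, -0.00391802,  0.00825626]), 'opening': 0.08582383572190973}
```

View pics/s1.png

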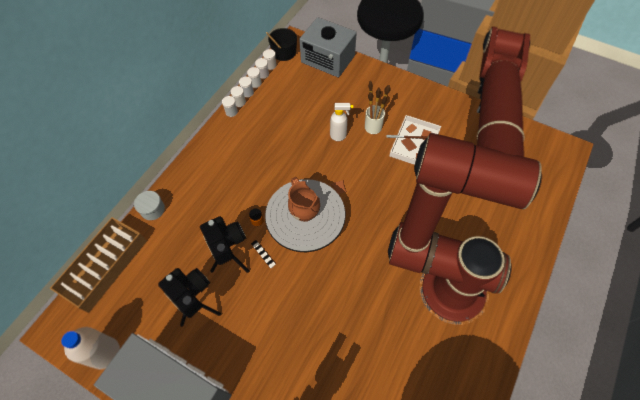

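View pics/t1.png

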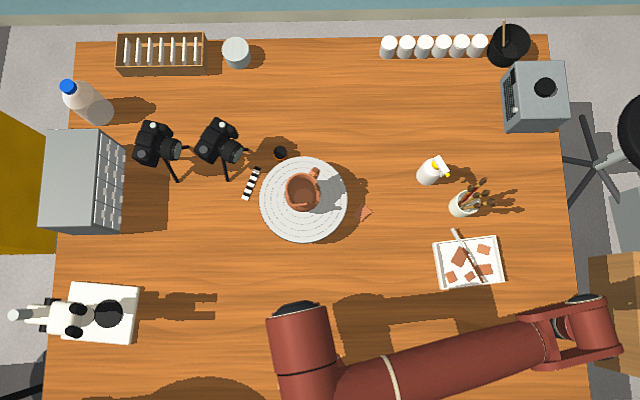

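The scene view shows the turntable at about (305,213), with the jug on it and two cameras at (220,240) and (185,290). In the top view the wheel is at (303,199), the cameras at (217,140) and (155,143), the jar at (280,152) and the sherd at (366,212). I'll enlarge the jug and cameras next.

```bash
python3 - <<'E'
from h import *
a=cv2.imread('pics/s1.png');b=cv2.imread('pics/t1.png')
A=cv2.resize(a[165:265,255:355],(400,400),interpolation=cv2.INTER_CUBIC)
B=cv2.resize(b[150:250,255:355],(400,400),interpolation=cv2.INTER_CUBIC)
C=cv2.resize(b[105:205,190:290],(400,200)) if 0 else None
cv2.imwrite('pics/c1.png',np.hstack([A,B]))
d=vision.get_image('top')
# wheel fit: bright gray edge at z=.085
P=back(d,[[303,199],[260,199],[347,199],[303,157],[303,242]],.085);print(P)
print('cam feet/lens guess',back(d,[[217,140],[155,143]],0.2),back(d,[[240,155],[228,180]],.188))
g=np.array(b).astype(int);m=((g.max(2)-g.min(2)<25)&(g.min(2)>110)).astype(np.uint8);m[:150]=0;m[250:]=0;m[:,:258]=0;m[:,355:]=0
n,l,s,c=cv2.connectedComponentsWithStats(m);i=1+s[1:,4].argmax()
cn=max(cv2.findContours((l==i).astype(np.uint8),0,1)[0],key=len)
h=cv2.convexHull(cn)[:,0].astype(float);W=back(d,h,.085)[:,:2]
(x,y),r=cv2.minEnclosingCircle(W.astype(np.float32));print('wheel',x,y,r)
x_=np.linalg.lstsq(np.c_[2*W,np.ones(len(W))],(W**2).sum(1),rcond=None)[0];print(x_[:2],np.sqrt(x_[2]+x_[:2]@x_[:2]))
E
```

```text
[[ 0.56145502  0.02849649  0.085     ]
 [ 0.56359161  0.1649792   0.085     ]
 [ 0.55927182 -0.11094976  0.085     ]
 [ 0.69970323  0.02730344  0.085     ]
 [ 0.42491858  0.02967059  0.085     ]]
cam feet/lens guess [[0.72293389 0.28090672 0.2       ]
 [0.71656841 0.46662147 0.2       ]] [[0.6786949  0.21315757 0.188     ]
 [0.60202943 0.24752369 0.188     ]]
wheel 0.5631837248802185 0.02892158180475235 0.14064817130565643
[0.56296962 0.02935887] 0.13981233859747383
```

View pics/c1.png

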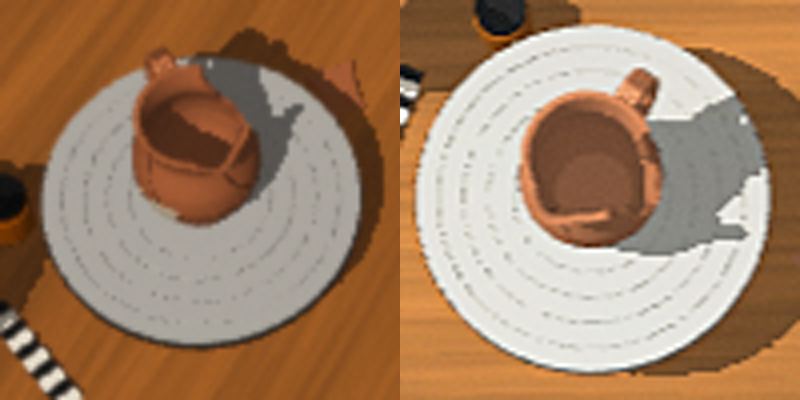

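The right-hand crop shows the handle at upper right (640,85) and the gap facing right, around (655,165). In the left crop the missing rim runs from about (205,75) to (255,130). The wheel fit gives centre (0.563, 0.029) and r 0.140, which is right. The nearer camera bears about 58° at 0.30 m, also right. Next I'll overlay a jug and camera model to fix the yaw.

```bash
cat >> h.py <<'E'
C=np.array([.563,.029])
def fit(d,px,z):
    W=back(d,px,z)[:,:2]-C; return np.c_[W*1000,np.hypot(*W.T)*1000,np.degrees(np.arctan2(W[:,1],W[:,0]))].round(1)
def overlay(name,f,yaw,off=(0,0),s=5,cam=58,win=None,d=None):
    d=d or vision.get_image(name); im=d['frame'][:,:,::-1]; o=C+np.array(off)
    x0,y0,w,h=win; im=cv2.resize(im[y0:y0+h,x0:x0+w],None,fx=s,fy=s,interpolation=cv2.INTER_CUBIC)
    def dr(a,r,z,c,ctr=o):
        P=proj(d,np.c_[ctr[0]+r*np.cos(a),ctr[1]+r*np.sin(a),z+0*a])
        for p in P: cv2.circle(im,tuple(int(v) for v in (p-[x0,y0]+.5)*s),2,c,-1)
    t=np.radians(np.arange(0,360,10)); y=np.radians(yaw)
    one=np.ones(1)
    dr(t,.049,.222,(0,255,0)); 
    for sg in(-1,1): dr(one*(y+sg*np.arcsin(35/49)),.049,.222,(255,0,0))
    dr(one*y,.045,.200,(255,0,255)); dr(one*y,.053,.145,(255,255,0))
    for z in(.14,.18,.222): dr(one*(y+np.radians(80)),.084,z,(0,0,255))
    k=np.radians(cam)
    for r in(.22,.235,.25,.3): dr(one*k,r,.188,(0,255,255),C)
    cv2.imwrite('pics/'+f,im); return im
E
python3 - <<'E'
from h import *
a=vision.get_image('scene');b=vision.get_image('top')
print('gap edges scene',fit(a,[[306,184],[319,197]],.222)); 
print('rim scene left/near',fit(a,[[289,195],[303,206]],.222))
print('top handle out',fit(b,[[318.5,169]],.222),fit(b,[[319,173]],.2))
print('top rim L,bottom,R',fit(b,[[286,194],[300,212],[302,173]],.222))
A=overlay('scene','x.png',-35,win=(260,165,80,80),d=a);B=overlay('top','x.png',-35,win=(265,155,80,80),d=b)
cv2.imwrite('pics/o1.png',np.hstack([A,B]))
A=overlay('top','o2.png',-35,s=5,win=(180,100,120,90),d=b)
E
```

```text
gap edges scene [[  12.3  -38.6   40.5  -72.3]
 [ -49.1  -16.9   52.  -161. ]]
rim scene left/near [[ 39.6  23.9  46.2  31.2]
 [-20.6  36.6  42.  119.4]]
top handle out [[ 59.4 -51.   78.3 -40.6]] [[ 53.  -52.3  74.5 -44.6]]
top rim L,bottom,R [[-13.4  43.7  45.7 107. ]
 [-66.5   3.7  66.6 176.8]
 [ 48.2  -2.9  48.3  -3.5]]
```

View pics/o1.png

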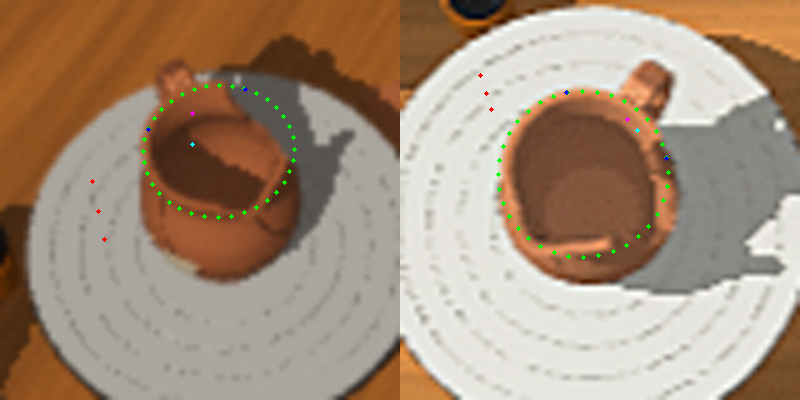

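View pics/o2.png

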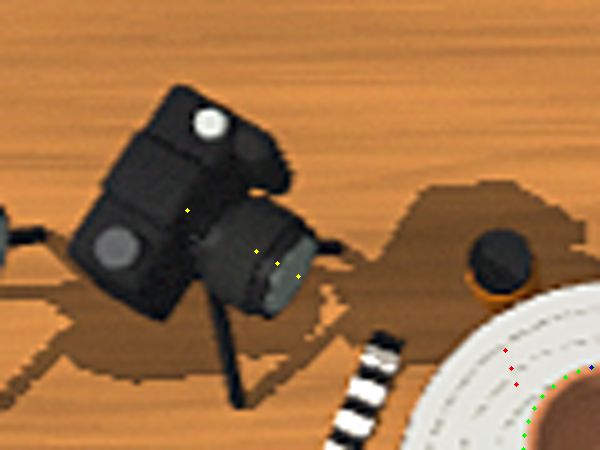

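The camera bearing of 58° puts the markers right on the lens. The handle bears about -43° and the gap edges about -72° and -161°. That puts the gap at about -120°, so the wheel needs roughly 180° counter-clockwise. The push goes from bearing 120° to about 300° along the robot side, which stays away from the handle. I'll move there high, with the jaws shut.

Call:
arm_command(rows="0 10 40 0 0 1; 15 40 80 0 0 2; 40 80 95 0 0 4; 65 125 95 0 0 6; 90 170 95 0 0 8; 115 215 95 0 0 10; 140 260 95 0 0 12; 160 305 95 0 0 12; 175 350 95 0 0 12; 190 395 95 0 0 12; 200 440 95 0 0 12; 205 480 95 0 0 12", jaw=0, squeeze=20)

```text
t: 1.75
tool_pos: [0.4003, -0.1118, 0.3983]
tool_rot: [-3.032, -0.819, -0.0]
contact_force: [0.3, 0.4, -1.0]
opening: -0.0
```

Call:
arm_command(rows="10 45 0 0 0 0; 20 90 0 0 0 0; 40 135 0 0 0 0; 70 185 0 0 0 0; 95 230 0 0 0 0; 102 246 -20 0 0 0; 102 246 -60 0 0 0; 102 246 -110 0 0 0; 102 246 -160 0 0 0; 102 246 -195 0 0 0; 102 246 -218 0 0 0; 102 246 -224 0 0 0")

```text
t: 3.25
tool_pos: [0.5012, 0.134, 0.1722]
tool_rot: [-3.031, -0.819, 0.006]
contact_force: [-0.2, -0.9, 0.0]
opening: -0.0001
```

```bash
python3 - <<'E'
from h import *
d=grab('top','t2.png');e=grab('scene','s2.png')
cv2.imwrite('pics/p2.png',np.hstack([cv2.resize(i['frame'][y:y+130,x:x+130,::-1],(400,400)) for i,x,y in((d,220,120),(e,230,150))]))
o=monitor.get_obs();print(o['tool_pos'],o['contact_force'],o['q'])
E
```

```text
[0.5021853  0.13415625 0.17407181] [-0.23876426 -0.78776824 -0.03575207] [ 1.17430697e-01 -8.11914271e-02  1.97076320e+00  9.96244629e-04
  1.25276454e+00  1.16005048e+00]
```

View pics/p2.png

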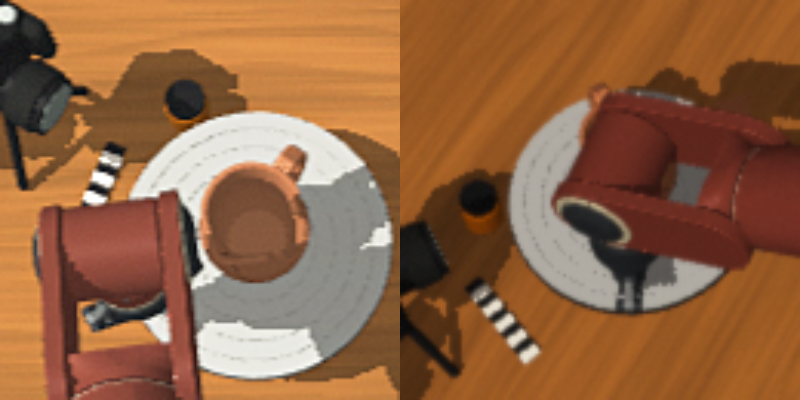

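The fingertips hover over the disc near its edge, clear of the jug, jar and camera. Next I press down gently.

Call:
arm_command(rows="0 0 -6 0 0 0; 0 0 -11 0 0 0; 0 0 -14 0 0 0; 0 0 -16 0 0 0; 0 0 -17 0 0 0; 0 0 -17 0 0 0")

```text
t: 4.1
tool_pos: [0.5025, 0.1343, 0.1576]
tool_rot: [-3.032, -0.819, -0.001]
contact_force: [-0.3, 2.3, 2.4]
opening: -0.0
```

Call:
arm_command(rows="0 0 -1 0 0 0; 0 0 -1.5 0 0 0; 0 0 -1.5 0 0 0")

```text
t: 4.47
tool_pos: [0.5033, 0.1348, 0.1576]
tool_rot: [-3.031, -0.819, -0.004]
contact_force: [-1.7, 1.2, 7.4]
opening: 0.0
```

```bash
python3 - <<'E'
from h import *
o=monitor.get_obs();p=o['tool_pos'];f=o['contact_force'];print(p,f)
v=p[:2]-C;b=np.arctan2(v[1],v[0]);r=np.hypot(*v);print(np.degrees(b),r)
# rows: CCW from current pose, ramped
for k in range(1,13):
    a=min(k,12)*4-2*(k==0); 
    q=C+.122*np.array([np.cos(b+np.radians(a)),np.sin(b+np.radians(a))]);s=(q-p[:2])*1000
    print(a,s.round(0))
E
```

```text
[0.50331022 0.13475259 0.15761936] [-1.70192898  1.22293762  7.44487665]
119.44162368118752 0.12143508562594753
4 [-8. -4.]
8 [-14.  -9.]
12 [-21. -14.]
16 [-27. -20.]
20 [-33. -26.]
24 [-38. -33.]
28 [-43. -40.]
32 [-47. -47.]
36 [-51. -55.]
40 [-55. -63.]
44 [-57. -71.]
48 [-59. -79.]
```

7.4 N, so contact is good. Now the first 44° of the arc.

Call:
arm_command(rows="-4 -2 -2 0 0 2; -8 -4 -2 0 0 4; -14 -9 -2 0 0 8; -21 -14 -2 0 0 12; -27 -20 -2 0 0 16; -33 -26 -2 0 0 20; -38 -33 -2 0 0 24; -43 -40 -2 0 0 28; -47 -47 -2 0 0 32; -51 -55 -2 0 0 36; -54 -61 -2 0 0 39; -55 -63 -2 0 0 40")

```text
t: 5.98
tool_pos: [0.4501, 0.0713, 0.1576]
tool_rot: [2.568, 1.807, 0.01]
contact_force: [3.0, 0.6, 5.0]
opening: 0.0
```

```bash
cat > arc.py <<'E'
from h import *
import sys
o=monitor.get_obs();p=o['tool_pos'];f=o['contact_force'];print(p,f,'q6',o['q'][5])
v=p[:2]-C;b=np.arctan2(v[1],v[0]);print('bearing',np.degrees(b),'r',np.hypot(*v),'yaw',2*np.degrees(np.arctan2(o['tool_rot'][1],o['tool_rot'][0])))
for a in map(float,sys.argv[1].split()):
    q=C+.122*np.array([np.cos(b+np.radians(a)),np.sin(b+np.radians(a))]);print('%.0f %.0f -2 0 0 %.0f'%(*((q-p[:2])*1000),a),end='; ')
E
python3 arc.py "2 5 9 13 17 21 25 29 33 37 39 40"
python3 - <<'E'
from h import *
d=grab('top','t3.png');cv2.imwrite('pics/p3.png',cv2.resize(d['frame'][130:270,240:380,::-1],(420,420)))
E
```

```text
[0.45014098 0.07126598 0.15760872] [3.04871441 0.55097302 5.02080991] q6 0.33587265133089866
bearing 159.468952782759 r 0.12051378287705755 yaw 70.26274233860754
-3 -3 -2 0 0 2; -5 -10 -2 0 0 5; -7 -18 -2 0 0 9; -8 -26 -2 0 0 13; -9 -35 -2 0 0 17; -9 -43 -2 0 0 21; -9 -52 -2 0 0 25; -8 -60 -2 0 0 29; -6 -69 -2 0 0 33; -4 -77 -2 0 0 37; -3 -81 -2 0 0 39; -2 -83 -2 0 0 40;
```

View pics/p3.png

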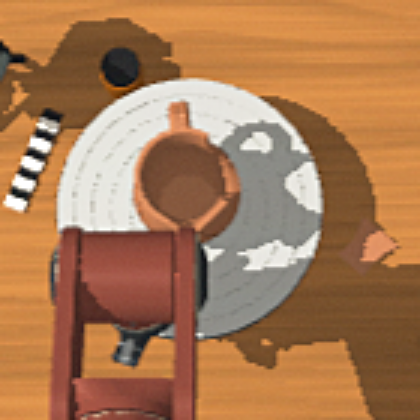

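The wheel and jug turned about 40°: the handle now points up the picture at (180,115) in the crop. I'll continue the arc.

Call:
arm_command(rows="-3 -3 -2 0 0 2; -5 -10 -2 0 0 5; -7 -18 -2 0 0 9; -8 -26 -2 0 0 13; -9 -35 -2 0 0 17; -9 -43 -2 0 0 21; -9 -52 -2 0 0 25; -8 -60 -2 0 0 29; -6 -69 -2 0 0 33; -4 -77 -2 0 0 37; -3 -81 -2 0 0 39; -2 -83 -2 0 0 40")

```text
t: 7.52
tool_pos: [0.4499, -0.0123, 0.1576]
tool_rot: [1.793, 2.575, 0.014]
contact_force: [2.1, 0.4, 6.7]
opening: 0.0001
```

```bash
python3 arc.py "2 5 9 13 17 21 25 29 33 37 39 40"
```

```text
[ 0.44992182 -0.01231908  0.15759458] [2.13189112 0.36032031 6.71767151] q6 -0.5524711862850645
bearing -159.92755576364848 r 0.12039078739728494 yaw 110.29377462860393
0 -5 -2 0 0 2; 3 -10 -2 0 0 5; 6 -18 -2 0 0 9; 11 -25 -2 0 0 13; 16 -32 -2 0 0 17; 21 -39 -2 0 0 21; 27 -45 -2 0 0 25; 33 -51 -2 0 0 29; 40 -56 -2 0 0 33; 47 -61 -2 0 0 37; 50 -63 -2 0 0 39; 52 -64 -2 0 0 40;
```

Call:
arm_command(rows="0 -5 -2 0 0 2; 3 -10 -2 0 0 5; 6 -18 -2 0 0 9; 11 -25 -2 0 0 13; 16 -32 -2 0 0 17; 21 -39 -2 0 0 21; 27 -45 -2 0 0 25; 33 -51 -2 0 0 29; 40 -56 -2 0 0 33; 47 -61 -2 0 0 37; 50 -63 -2 0 0 39; 52 -64 -2 0 0 40")

```text
t: 9.02
tool_pos: [0.5035, -0.0767, 0.1576]
tool_rot: [0.803, 3.032, 0.016]
contact_force: [-0.2, 0.3, 7.1]
opening: -0.0002
```

```bash
python3 arc.py "2 5 9 13 17 21 25 29 33 37 39 40"
python3 - <<'E'
from h import *
d=vision.get_image('top');e=vision.get_image('scene')
A=overlay('scene','x.png',0,win=(255,160,100,100),s=4,d=e);B=overlay('top','x.png',0,win=(255,150,100,100),s=4,d=d)
cv2.imwrite('pics/o4.png',np.hstack([A,B]))
E
```

```text
[ 0.50354119 -0.07673699  0.15758306] [-0.15745283  0.27421841  7.0819683 ] q6 -1.3582244219173494
bearing -119.35023931299855 r 0.12130812673963495 yaw 150.32397570329778
3 -3 -2 0 0 2; 9 -5 -2 0 0 5; 17 -9 -2 0 0 9; 25 -11 -2 0 0 13; 33 -13 -2 0 0 17; 42 -15 -2 0 0 21; 50 -16 -2 0 0 25; 59 -16 -2 0 0 29; 67 -16 -2 0 0 33; 76 -15 -2 0 0 37; 80 -15 -2 0 0 39; 82 -14 -2 0 0 40;
```

View pics/o4.png

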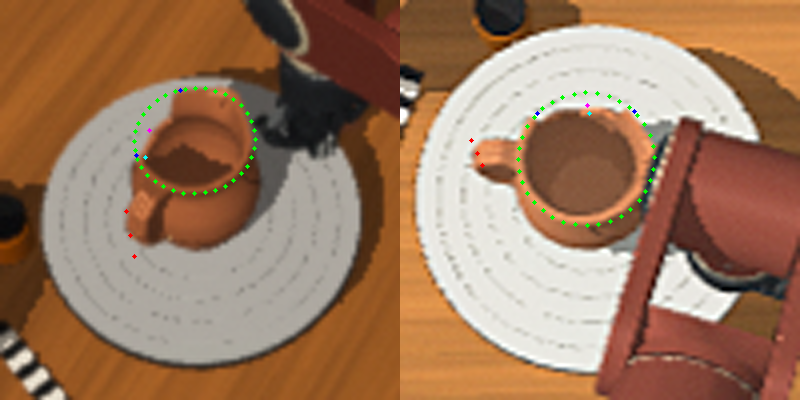

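At yaw 0 the overlay nearly fits, with the gap facing up the picture and its edges at the blue marks; the handle suggests a few degrees more. About 52–58° remain. I'll push 40° more and measure again.

Call:
arm_command(rows="3 -3 -2 0 0 2; 9 -5 -2 0 0 5; 17 -9 -2 0 0 9; 25 -11 -2 0 0 13; 33 -13 -2 0 0 17; 42 -15 -2 0 0 21; 50 -16 -2 0 0 25; 59 -16 -2 0 0 29; 67 -16 -2 0 0 33; 76 -15 -2 0 0 37; 80 -15 -2 0 0 39; 82 -14 -2 0 0 40")

```text
t: 10.62
tool_pos: [0.5872, -0.0913, 0.1576]
tool_rot: [-0.283, 3.124, 0.014]
contact_force: [-0.8, -1.6, 6.6]
opening: 0.0
```

```bash
python3 arc.py "2 5 8 11 13 14 15"
python3 - <<'E'
from h import *
d=vision.get_image('top');e=vision.get_image('scene')
A=overlay('scene','x.png',43,win=(265,165,80,80),s=5,d=e);B=overlay('top','x.png',43,win=(260,155,80,80),s=5,d=d)
cv2.imwrite('pics/o5.png',np.hstack([A,B]))
E
```

```text
[ 0.58715835 -0.09132913  0.15763709] [-0.76845639 -1.55449851  6.58926797] q6 -2.0384296081884625
bearing -78.64771182345687 r 0.12273029388465517 yaw 190.3530798042572
4 2 -2 0 0 2; 10 3 -2 0 0 5; 16 5 -2 0 0 8; 22 7 -2 0 0 11; 26 9 -2 0 0 13; 28 10 -2 0 0 14; 30 11 -2 0 0 15;
```

View pics/o5.png

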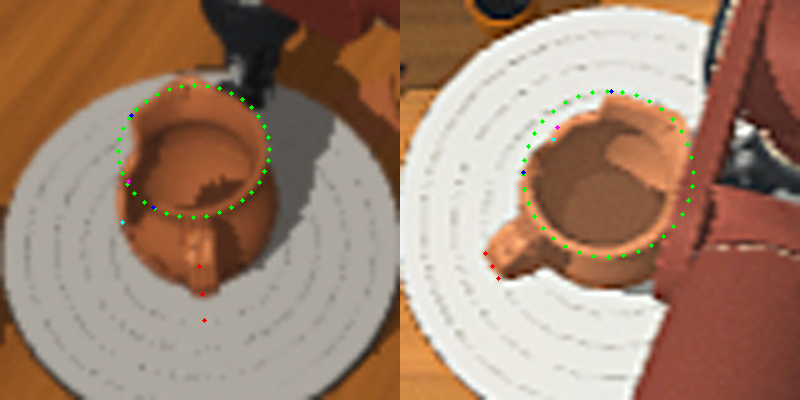

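The model at yaw 43° fits both views: the handle lies on the red dots and the gap edges on the blue. 15° remain.

Call:
arm_command(rows="4 2 -2 0 0 2; 10 3 -2 0 0 5; 16 5 -2 0 0 8; 22 7 -2 0 0 11; 26 9 -2 0 0 13; 28 10 -2 0 0 14; 30 11 -2 0 0 15; 30 11 -2 0 0 15; 30 11 -1 0 0 15")

```text
t: 11.85
tool_pos: [0.6182, -0.0809, 0.1577]
tool_rot: [-0.687, 3.058, 0.012]
contact_force: [1.1, -1.0, 2.6]
opening: 0.0001
```

```bash
python3 arc.py "0"
```

```text
[ 0.61817574 -0.08088886  0.15770418] [ 1.10278506 -1.03650691  2.5776921 ] q6 -2.26916364345659
bearing -63.33854763069115 r 0.12296310033178597 yaw 205.33148828523065
-0 1 -2 0 0 0;
```

Next I lift straight up, then withdraw to the right and back.

Call:
arm_command(rows="0 0 3 0 0 0; 0 0 10 0 0 0; 0 0 30 0 0 0; 0 0 70 0 0 0; 0 0 120 0 0 0; 0 0 170 0 0 0; 0 0 215 0 0 0; 0 0 240 0 0 0; -30 -20 240 0 0 0; -70 -50 240 0 0 0; -110 -80 240 0 0 0; -150 -110 240 0 0 0")

```text
t: 13.35
tool_pos: [0.4667, -0.1914, 0.3992]
tool_rot: [-0.688, 3.057, 0.01]
contact_force: [0.5, 0.7, 0.2]
opening: -0.0001
```

Call:
arm_command(rows="-30 -30 0 0 0 0; -60 -70 0 0 0 0; -80 -115 0 0 0 0; -90 -160 0 0 0 0; -100 -205 0 0 0 0; -110 -240 0 0 0 0; -120 -260 0 0 0 0; -120 -260 0 0 0 0; -120 -260 0 0 0 0")

```text
t: 14.48
tool_pos: [0.347, -0.4506, 0.3996]
tool_rot: [-0.689, 3.056, 0.01]
contact_force: [0.0, -0.4, -0.0]
opening: -0.0001
```

```bash
python3 - <<'E'
from h import *
o=monitor.get_obs();print(o['t'],o['tool_pos'],o['contact_force'])
d=vision.get_image('top');e=vision.get_image('scene');cv2.imwrite('pics/t6.png',d['frame'][:,:,::-1])
A=overlay('scene','x.png',58,win=(265,165,80,80),s=5,d=e);B=overlay('top','x.png',58,win=(260,155,80,80),s=5,d=d)
C0=cv2.resize(d['frame'][90:290,120:520,::-1],(800,400))
cv2.imwrite('pics/o6.png',cv2.resize(np.vstack([np.hstack([A,B]),C0]),(600,600)) if 0 else cv2.resize(np.vstack([np.hstack([A,B]),C0[:, :]]),(600,600)))
E
```

```text
14.475 [ 0.34696158 -0.45056321  0.39963544] [ 0.00548115 -0.44960508 -0.01448794]
```

View pics/o6.png

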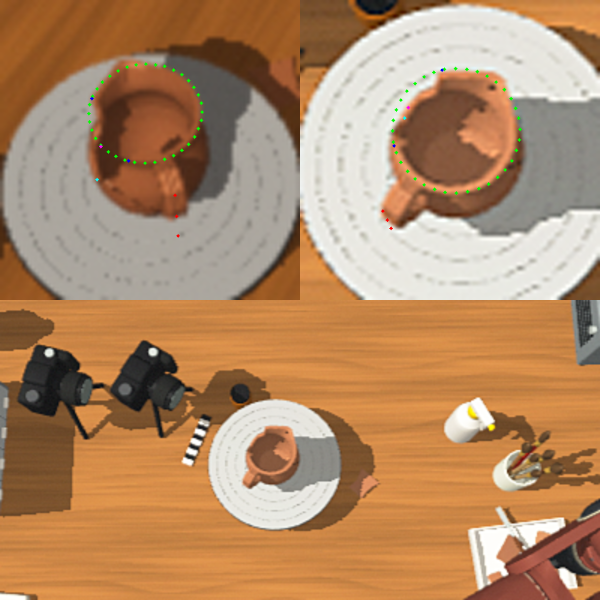

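The overlay at 58° fits both views: gap edges on the blue marks, handle on the red dots. Everything else is in place and the arm is clear, so I'm handing in.

```bash
python3 -c "
from station import workorder
print(workorder.finish_job())"
```

```text
the job is handed in; nothing more can be done
None
```

I pushed the turntable about 175° counter-clockwise with the shut fingertips. They pressed at about 5–7 N near the edge and turned it at about 0.6 rad/s. I then lifted straight off, withdrew to the right and handed in at about 14.5 s. No verdict was reported.

- **Gap direction:** the last pictures from both views, overlaid with a model of the jug, put the gap at a bearing of about 58° from the turning axis. The nearer camera also measured 58°. I judged the match by eye and expect it to be within about 5°, against the 11° allowed.
- **Jug position:** it stands upright, with the mouth only a few millimetres off the model circle drawn about the turntable's centre.
- **Other items:** nothing else on the bench looked moved in the last top view. The tool force read about zero (0.4 N, at the sensor's noise level) with the arm clear.
- **Disagreement:** the first yaw estimates, from the handle and from the gap edges, differed by about 6°. The later overlays resolved this, and no check failed.
- **Not measured:** I did not measure the wheel's stillness directly.

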